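# Pass the red screwdriver over handle-first

### The arm

A 7-joint arm with a two-finger parallel gripper is mounted at the origin on the work surface. World frame = base frame: x ahead of the robot, y to its left, z up, the work surface at z = 0. Lengths are in m, angles in rad, forces in N, time in s.
With the tool pointing down it reaches from about 0.425 to 0.925 m from the base axis. Payload 6.8 kg.
Tool frame: the origin (TCP) lies midway between the tips of the shut fingers; the grasp point (between the pads) lies 19 mm behind it; z points along the fingers, y is the line along which they close (so a half turn about z gives the same grasp; the last joint's range is limited). The gripper opens to 85 mm and grips with 20 to 120 N. Pads are 22 mm wide; open, the fingers measure 114 mm over their backs; the gripper's body (76 mm by 85 mm) begins 54 mm behind the grasp point. The pads swing forward as they close: fully open they stand 13 mm farther back than shut.
Start: joints at [1.017, 0.477, 0.022, 1.555, -0.011, 1.109, -0.083], TCP at [0.291, -0.609, 0.231] pointing down, gripper open.
Joint ranges: [-2.96, 2.96], [-0.34, 2.1], [-1.41, 1.46], [0.24, 2.44], [-1.37, 4.51], [0.17, 1.92], [-2.96, 2.96]. Speed limits (rad/s): [2.39, 2.39, 3.14, 3.14, 3.14, 3.14, 3.14].

### API

Orientations are given as a rotation vector (axis times angle).
In Python, from bench import r gives the robot as it stands. The module is installed in compiled form; this text tells all that it offers.
- The arm moves only by the tool apply_moves, never from a script. Its argument "rows" is a list of rows, each a list of 6 numbers: the shift along the tool's x, y, z scaled (see below), then the turn, a rotation vector about the tool's x, y, z scaled (see below). A call has 1 to 5 rows; each row is the pose to reach, as a shift and turn from the pose commanded when the call began, along the tool's axes at that moment; what a row does not reach only later rows make up. The controller multiplies each number of a shift by 0.25 m and each number of a turn by 90 degrees. A row lasts 1/8 s, in which the tool goes at most 62.5 mm and 10.7 degrees, less where a joint would pass 70% of its speed; a pose out of reach is approached as far as the arm can. A call with a number of a shift or a turn outside -1 to 1 is refused whole. A call with a gripper value outside its range is refused whole. "claw" is the opening, from 0 (shut) to 1 (fully open), set as the call begins (left out, the last holds). The fingers move at their own pace and stop on an object; "newtons" is the grip in N (left out, the last holds). Time passes only in rows, so rows that repeat a pose let the fingers close. It gives the time, the measured TCP pose, the force, the opening and the grip force at its end, in the units of the state.
- r.get_obs(): the state, without advancing time (a new reading comes with each control period).
- r.grab_frame(name): name is "scene" or "top" or "wrist"; returns a dict with "pixels" (384x512x3 uint8, red, green, blue), "intrinsics" (3x3 intrinsics, pixels), "dist" ([k1, k2, p1, p2, k3] as OpenCV has them; the pictures are not rectified), "eye" and "attitude" of the camera in the world. Camera axes: x right, y up, looking along -z (the intrinsics and any distortion apply to the point x, -y, -z); pixel columns grow to the right and rows downward; lengths in m; the calibration is good to about 2 mm. A picture is of the moment at which its call begins. There is no depth.
- r.hand_in(): hands the job in; it is judged then, once.
Trained networks look in a picture, given as the dict that the camera call returned (one of the last four; its "shot" number tells which), for a name from the list of things; names that differ only in an ending like _2 or _b are one class to them, and where a whole thing is asked for, a point or a joint stands for the part that bears it (a point fixed in the world has none). Each returns a list of dicts, best first, with "conf" (0 to 1); they miss things now and then, are a little off and sometimes report something else, mostly with a low value. They report only what shows in the picture. A call takes as long as a camera call. They do not tell look-alikes from the thing itself.
- r.search_frame(picture, thing): "rect" ([left, top, width, height] in pixels, round what is visible of it).
- r.outline_of(picture, thing): "pixels" (384x512 bool, what is visible of it) and "rect" ([left, top, width, height] in pixels, round what is visible of it).
- r.landmark_of(picture, thing): "point" ([column, row] in pixels: a listed point, or the origin of a listed thing).
The state is a dict: "clock": time; "joints": joint angles; "qvel": joint speeds; "tau": joint torques, N m; "tcp_pos": TCP position; "orientation": TCP orientation; "contact_force": force on the tool from outside, world axes, zero at the start; "moment": the same for the moment, N m; "grip_width": finger opening in m; "gripper_force": force on a finger pad.
Only numpy, scipy, OpenCV 4.12 (cv2) and the standard library are available. Lean on these libraries where they do the work, as an engineer would, in place of code of your own. Each camera call takes 0.05 s, during which the arm holds its last target. There are 200 camera calls.

### The job

The volunteer across the table needs the red-handled screwdriver to fix a skate. Pick it up, turn it round (set it down and regrip on the way if that helps) and put it down without dropping it in the shallow green tray, lying straight along the tray and wholly inside it, with its handle towards the end farther from the robot and its blade towards the robot. Leave the yellow-handled screwdriver where it lies.

Things in the scene. Friction and masses are not known exactly. Their poses are not given: they have to be found in the camera images.
- red_grip (a point): Middle of the handle, half-way up, of the loose red-handled screwdriver (85 g, 199 mm long, lies flat). Handle 104 mm long, 28 mm square, red with black ends, this point 14 mm above its support; grasp it here across its sides. x axis: along the tool from handle to blade; butt at x = -52 mm, handle front +52, then a 7 mm steel shank to +147, held off the table. Starts handle towards the robot, within 20 degrees.
- red_tip (a point): Tip of the red screwdriver's steel blade, 147 mm along x from the middle of its handle, on the tool's axis.
- tray: Shallow green open tray, fixed, 300 mm long (x) by 150 wide (y) outside, walls 5 mm thick and 14 mm high above the table, floor 5 mm thick. Origin: centre of its underside, on the table top. Its x axis runs along it and points to the end farther from the robot (within 15 degrees of straight ahead).
- yellow_grip (a point): Middle of the handle, half-way up, of the yellow-handled screwdriver, a loose bystander of the same shape, size and axes as the red one, lying beside it. Apart from the screwdrivers and the tray the table is bare from 0.35 to 0.74 m ahead of the robot and from 0.35 m to its right to 0.40 m to its left.
Things that resemble listed ones, but are neither listed nor needed, are in the scene too. Of the things that look like the part that bears red_grip, the largest one is meant.

How it is judged:
On the way:
1. the red screwdriver is lifted clear of the table (height (world z) of red_grip above 0.05 m and height (world z) of red_tip above 0.03 m), for 0.1 s.
At the end, for the whole second after the job is handed in: The red screwdriver lies at rest flat on the tray's floor, wholly inside the walls, within 20 degrees of the tray's length, its handle towards the end farther from the robot and its blade towards the robot; the yellow one is within 20 mm of where it was (x of red_grip in the frame of tray between -0.01 and 0.095 m and x of red_tip in the frame of tray between -0.148 and -0.03 m and y of red_grip in the frame of tray between -0.065 and 0.065 m and z of each of red_grip, red_tip in the frame of tray below 0.03 m and y of red_tip in the frame of tray between -0.07 and 0.07 m and angle between the x axis of red_grip and the x axis of tray, either way round below 0.35 rad and linear speed of red below 0.03 m/s and distance of yellow_grip from where it was at the start of the episode below 0.02 m); the robot touches nothing.
It fails at once if the red screwdriver is dropped (falls freely more than about 30 mm) (contact force between the fingers and red below 0.05 N and linear speed of red above 0.8 m/s).
It fails at once if the yellow screwdriver is shifted by more than 20 mm (distance of yellow_grip from where it was at the start of the episode above 0.02 m).
It also fails if it takes over 48 s, if anything falls off the work surface, if the arm or the gripper's body presses on something with over 40 N, if the wrist force passes 120 N, or if a joint passes its speed limit or range.

## Working session

There is one attempt and no reset: what is moved stays moved. The work goes in short steps, Python scripts to look and compute and a tool call to move; the robot and the scene stay as the last step left them, time stands still between calls to the robot, and variables do not carry over. Pictures are saved under pics/ and viewed, at most 10 in all, crops included, and the job is handed in when it is done.

Besides the shell and the picture viewer there is one more tool, called after ">>>" as name([rows], argument=value, ...), one row to a line, values as JSON. apply_moves: Moves the arm, as the interface text tells. Its arguments: {"type":"object","properties":{"rows":{"type":"array","items":{"type":"array","items":{"type":"number"}}},"claw":{"type":"number"},"newtons":{"type":"number"}},"required":["rows"]}

```bash
mkdir -p pics; cat > h.py <<'E'
import numpy as np, cv2
from scipy.spatial.transform import Rotation as R
from bench import r
def att(p):
    a=np.array(p["attitude"],float)
    return a if a.shape==(3,3) else R.from_rotvec(a).as_matrix()
def w(p,uv,z):
    u=cv2.undistortPoints(np.array([[uv]],float),np.array(p["intrinsics"],float),np.array(p["dist"],float))[0,0]
    d=att(p)@np.array([u[0],-u[1],-1]); e=np.array(p["eye"]); return e+d*(z-e[2])/d[2]
def save(p,n): cv2.imwrite("pics/"+n,cv2.cvtColor(p["pixels"],cv2.COLOR_RGB2BGR))
E
python3 - <<'E'
from h import *
np.set_printoptions(precision=4,suppress=True)
o=r.get_obs();print({k:o[k] for k in("clock","tcp_pos","orientation","grip_width")})
for n in("top","scene"):
    p=r.grab_frame(n);save(p,n+"0.png");print(n,p["eye"],p["attitude"],p["dist"])
    for t,z in(("red_grip",.014),("red_tip",.014),("yellow_grip",.014),("tray",0.0)):
        for d in r.landmark_of(p,t)[:4]: print(t,"%.2f"%d["conf"],d["point"],w(p,d["point"],z))
        for d in r.search_frame(p,t)[:4]: print("   rect",d["conf"],d["rect"])
E
```

```text
{'clock': 0.0, 'tcp_pos': array([ 0.2908, -0.6085,  0.2303]), 'orientation': array([-3.0622, -0.6942,  0.0008]), 'grip_width': 0.0852235680900003}
top [ 0.3658 -0.0131  0.9937] [ 0.1697 -0.1488 -1.3787] [-0.0652  0.      0.      0.      0.    ]
red_grip 0.87 [327.6, 134.5] [ 0.7261 -0.1364  0.014 ]
red_grip 0.68 [360.4, 236.9] [ 0.4975 -0.2471  0.014 ]
red_grip 0.60 [377.6, 302.6] [ 0.3594 -0.3057  0.014 ]
   rect 0.94 [348.0, 183.1, 37.4, 74.5]
   rect 0.77 [320.8, 117.6, 28.5, 59.6]
   rect 0.61 [365.4, 281.9, 32.5, 71.4]
red_tip 0.71 [383.7, 178.2] [ 0.6445 -0.2831  0.014 ]
red_tip 0.64 [349.5, 178.5] [ 0.6286 -0.2032  0.014 ]
red_tip 0.59 [396.8, 351.5] [ 0.2628 -0.3623  0.014 ]
   rect 0.78 [322.7, 121.2, 31.9, 55.5]
   rect 0.74 [365.5, 288.3, 34.1, 64.5]
   rect 0.56 [347.6, 180.3, 39.5, 82.3]
yellow_grip 0.97 [267.9, 226.5] [ 0.4821 -0.0347  0.014 ]
   rect 0.96 [258.0, 168.6, 25.5, 80.4]
tray 0.68 [160.3, 197.7] [0.5033 0.2257 0.    ]
   rect 0.77 [104.0, 131.3, 114.7, 137.4]
scene [1.217  0.0979 1.1695] [0.4033 0.4657 1.6988] [0.0264 0.     0.     0.     0.    ]
red_grip 0.61 [178.1, 165.2] [ 0.4928 -0.2314  0.014 ]
red_grip 0.57 [187.2, 243.3] [ 0.7209 -0.149   0.014 ]
red_grip 0.48 [166.5, 125.9] [ 0.3642 -0.2993  0.014 ]
   rect 0.83 [177.9, 222.5, 20.0, 38.9]
   rect 0.76 [161.2, 115.1, 14.9, 20.4]
   rect 0.68 [145.2, 151.4, 39.7, 58.5]
red_tip 0.71 [153.7, 98.1] [ 0.2676 -0.3653  0.014 ]
red_tip 0.69 [175.4, 208.5] [ 0.6281 -0.204   0.014 ]
red_tip 0.64 [143.2, 207.0] [ 0.6388 -0.2891  0.014 ]
   rect 0.89 [145.1, 150.5, 42.7, 61.3]
   rect 0.69 [160.2, 109.8, 17.2, 28.9]
   rect 0.52 [175.6, 212.3, 27.4, 50.2]
yellow_grip 0.67 [247.5, 169.7] [ 0.473  -0.0377  0.014 ]
   rect 0.81 [232.5, 155.8, 27.0, 66.2]
tray 0.61 [338.7, 194.9] [0.5007 0.2211 0.    ]
   rect 0.88 [295.1, 146.8, 84.2, 106.4]
```

```bash
python3 - <<'E'
import cv2
i=cv2.imread("pics/top0.png");cv2.imwrite("pics/crop0.png",cv2.resize(i[100:370,90:420],None,fx=2.2,fy=2.2,interpolation=cv2.INTER_CUBIC))
E
```

```text
(no output)
```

View pics/crop0.png

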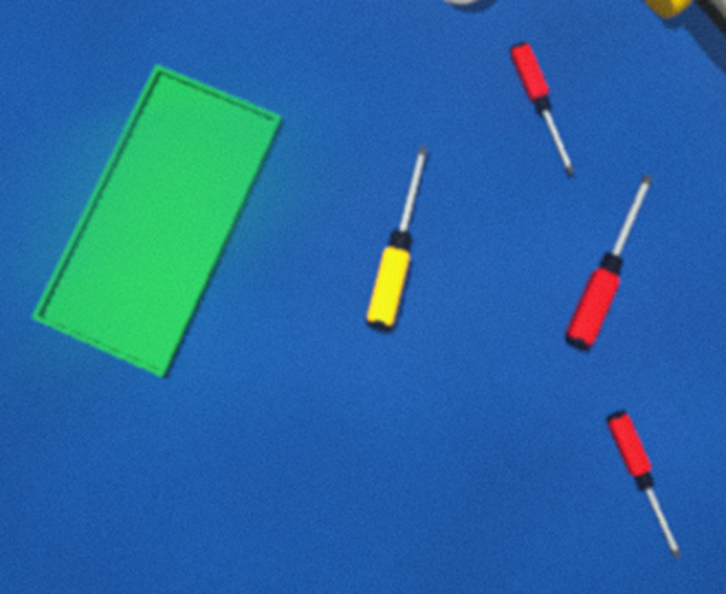

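Three red candidates: small far one (327,134), large one with its handle toward the robot (360,237), small near one (378,303). I choose (360,237): about 150 mm from grip to tip, the others about 115 mm. Now the tray and tool axes.

```bash
python3 - <<'E'
from h import *
np.set_printoptions(precision=4,suppress=True)
p=r.grab_frame("top")
m=r.outline_of(p,"tray")[0]["pixels"].astype(np.uint8)
c=cv2.findContours(m,0,1)[0];c=max(c,key=cv2.contourArea)
q=np.array([w(p,x[0].astype(float),.012)[:2] for x in c])
print("tray",cv2.minAreaRect((q*1000).astype(np.float32)))
for d in r.outline_of(p,"red_grip"):
    ys,xs=np.nonzero(d["pixels"]);q=np.array([w(p,(a,b),.018)[:2] for a,b in zip(xs,ys)])
    v=np.linalg.svd(q-q.mean(0))[2][0]; v*=np.sign(v[0]);s=(q-q.mean(0))@v
    print(d["conf"],d["rect"],q.mean(0),np.degrees(np.arctan2(v[1],v[0])),s.min(),s.max(), q.mean(0)+v*s.min(), q.mean(0)+v*s.max())
E
```

```text
tray ((503.29803466796875, 218.12042236328125), (155.67691040039062, 305.7913513183594), 77.14580535888672)
0.95 [320.2, 117.7, 31.1, 60.4] [ 0.7134 -0.1514] 30.663547509923028 -0.09836701028387963 0.05368043385640241 [ 0.6288 -0.2016] [ 0.7595 -0.124 ]
0.94 [365.6, 284.5, 34.9, 68.6] [ 0.3505 -0.3062] 32.97842815911886 -0.1041376674135082 0.04560038277975117 [ 0.2631 -0.3629] [ 0.3888 -0.2814]
0.67 [257.2, 166.5, 26.7, 84.0] [ 0.4985 -0.0341] -3.3251949546121757 -0.07274777988179712 0.1270025816395614 [ 0.4259 -0.0299] [ 0.6253 -0.0414]
0.64 [349.0, 182.0, 37.5, 77.1] [ 0.5047 -0.2469] -14.658472490311272 -0.05763761487622835 0.1370667636704514 [ 0.449  -0.2323] [ 0.6373 -0.2816]
```

>>> apply_moves([
  [0.2,-0.14,0,0,0,0.1],
  [0.4,-0.28,0.03,0,0,0.2],
  [0.6,-0.42,0.06,0,0,0.3],
  [0.8,-0.56,0.09,0,0,0.4],
  [0.95,-0.66,0.12,0,0,0.456],
], claw=1, newtons=50)

```text
clock: 1.68
tcp_pos: [0.4357, -0.355, 0.2014]
orientation: [-3.112, 0.426, -0.001]
contact_force: [0.5, -0.8, -0.0]
grip_width: 0.0853
gripper_force: 0.0
```

```bash
cat >> h.py <<'E'
def plan(target,yaw_y):
    """target xyz, tool-y yaw in deg -> scaled shift in tool axes and turn"""
    o=r.get_obs();M=R.from_rotvec(o["orientation"]).as_matrix()
    d=M.T@(np.array(target)-o["tcp_pos"])/.25
    a=np.radians(yaw_y);y=np.array([np.cos(a),np.sin(a),0]);z=np.array([0,0,-1.])
    T=np.stack([np.cross(y,z),y,z],1)
    t=R.from_matrix(M.T@T).as_rotvec()/(np.pi/2)
    print("t",o["clock"],"tcp",o["tcp_pos"].round(4),"yawy",np.degrees(np.arctan2(M[1,1],M[0,1])).round(2),"shift",d.round(3),"turn",t.round(3),"j7",o["joints"][6].round(3),"w",round(o["grip_width"],4),round(o["gripper_force"],2))
E
python3 - <<'E'
from h import *
plan((.498,-.243,.14),-105.5)
E
```

```text
t 1.675 tcp [ 0.4357 -0.355   0.2014] yawy -105.57 shift [ 0.12  -0.498  0.246] turn [-0.    -0.    -0.001] j7 -1.246 w 0.0853 0.0
```

>>> apply_moves([
  [0.06,-0.25,0.12,0,0,0],
  [0.12,-0.498,0.246,0,0,0],
  [0.12,-0.498,0.246,0,0,0],
  [0.12,-0.498,0.246,0,0,0],
])

```text
clock: 2.17
tcp_pos: [0.4966, -0.245, 0.1395]
orientation: [-3.113, 0.42, 0.001]
contact_force: [1.0, -0.3, -0.4]
grip_width: 0.0852
gripper_force: 0.0
```

```bash
python3 - <<'E'
from h import *
np.set_printoptions(precision=4,suppress=True)
p=r.grab_frame("wrist");save(p,"w1.png")
for t in("red_grip","red_tip"):
    for d in r.landmark_of(p,t)[:3]: print(t,d["conf"],d["point"],w(p,d["point"],.014))
for d in r.outline_of(p,"red_grip"):
    m=d["pixels"]; hsv=cv2.cvtColor(p["pixels"],cv2.COLOR_RGB2HSV)
    red=m&((hsv[...,0]<10)|(hsv[...,0]>170))&(hsv[...,1]>120)
    ys,xs=np.nonzero(red);q=np.array([w(p,(a,b),.024)[:2] for a,b in zip(xs,ys)])
    e=cv2.minAreaRect((q*1000).astype(np.float32));print(d["conf"],d["rect"],e)
plan((.498,-.243,.02),-105.5)
E
```

```text
red_grip 0.57 [338.6, 287.8] [ 0.3543 -0.3024  0.014 ]
red_grip 0.56 [258.9, 185.0] [ 0.4983 -0.2458  0.014 ]
red_tip 0.85 [260.9, 24.0] [ 0.6381 -0.2859  0.014 ]
red_tip 0.7 [177.6, 65.6] [ 0.626  -0.2045  0.014 ]Traceback (most recent call last):
  File "<stdin>", line 10, in <module>
cv2.error: OpenCV(4.12.0) /io/opencv/modules/imgproc/src/convhull.cpp:143: error: (-215:Assertion failed) total >= 0 && (depth == CV_32F || depth == CV_32S) in function 'convexHull'
```

View pics/w1.png

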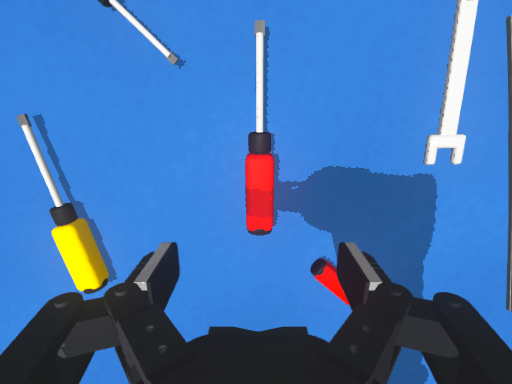

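>>> apply_moves([
  [0.005,0,0.18,0,0,0.005],
  [0.005,0,0.36,0,0,0.005],
  [0.005,0,0.48,0,0,0.005],
  [0.005,0,0.546,0,0,0.005],
  [0.005,0,0.546,0,0,0.005],
])

```text
clock: 3.0
tcp_pos: [0.497, -0.2469, 0.003]
orientation: [3.111, -0.438, -0.002]
contact_force: [-0.1, -0.5, -0.2]
grip_width: 0.0852
gripper_force: 0.0
```

>>> apply_moves([
  [0,0,0,0,0,0],
  [0,0,0,0,0,0],
  [0,0,0,0,0,0],
  [0,0,0,0,0,0],
  [0,0,0,0,0,0],
], claw=0, newtons=50)

```text
clock: 3.62
tcp_pos: [0.4983, -0.2464, 0.0042]
orientation: [3.111, -0.436, 0.002]
contact_force: [-0.0, -0.1, 6.0]
grip_width: 0.027
gripper_force: 50.7
```

>>> apply_moves([
  [0,0,0,0,0,0],
  [0,0,-0.02,0,0,0],
  [0,0,-0.06,0,0,0],
  [0,0,-0.06,0,0,0],
])

```text
clock: 4.12
tcp_pos: [0.4983, -0.2464, 0.0193]
orientation: [3.111, -0.436, 0.003]
contact_force: [-0.0, 0.2, -0.5]
grip_width: 0.0272
gripper_force: 49.8
```

```bash
python3 - <<'E'
from h import *
plan((.498,-.2455,.2),-106)
p=r.grab_frame("wrist");save(p,"w2.png")
E
```

```text
t 4.125 tcp [ 0.4983 -0.2464  0.0193] yawy -105.95 shift [-0.001 -0.003 -0.723] turn [ 0.    -0.001  0.001] j7 -1.496 w 0.0272 49.84
```

View pics/w2.png

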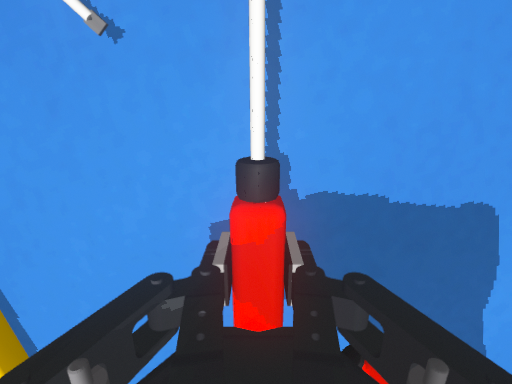

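>>> apply_moves([
  [0,0,-0.15,0,0,0],
  [0,0,-0.35,0,0,0],
  [0,0,-0.55,0,0,0],
  [0,0,-0.72,0,0,0],
  [0,0,-0.72,0,0,0],
])

```text
clock: 4.8
tcp_pos: [0.4996, -0.247, 0.2018]
orientation: [3.11, -0.436, 0.011]
contact_force: [0.4, -0.1, -0.9]
grip_width: 0.0271
gripper_force: 49.8
```

>>> apply_moves([
  [0,0,0,0,0,-0.1],
  [0,0,0,0,0,-0.2],
  [0,0,0,0,0,-0.3],
  [0,0,0,0,0,-0.4],
  [0,0,0,0,0,-0.5],
])

```text
clock: 5.42
tcp_pos: [0.4967, -0.2458, 0.1967]
orientation: [-3.038, -0.796, 0.003]
contact_force: [0.7, -0.1, -1.0]
grip_width: 0.027
gripper_force: 49.7
```

>>> apply_moves([
  [0,0,0,0,0,-0.1],
  [0,0,0,0,0,-0.2],
  [0,0,0,0,0,-0.3],
  [0,0,0,0,0,-0.4],
  [0,0,0,0,0,-0.5],
])

```text
clock: 6.05
tcp_pos: [0.4967, -0.2457, 0.1967]
orientation: [-2.501, -1.897, 0.002]
contact_force: [-0.1, -0.4, -0.5]
grip_width: 0.0272
gripper_force: 49.7
```

```bash
python3 - <<'E'
from h import *
plan((.549,.211,.2),77)
E
```

```text
t 6.05 tcp [ 0.4967 -0.2457  0.1967] yawy -15.65 shift [ 1.816 -0.291 -0.011] turn [-1.000e-03 -2.000e-03 -1.029e+00] j7 -0.024 w 0.0272 49.75
```

>>> apply_moves([
  [0.19,-0.03,0,0,0,-0.1],
  [0.38,-0.06,0,0,0,-0.2],
  [0.57,-0.09,0,0,0,-0.3],
  [0.76,-0.12,0,0,0,-0.4],
  [0.95,-0.15,0,0,0,-0.5],
])

```text
clock: 6.68
tcp_pos: [0.5259, -0.0061, 0.197]
orientation: [-1.585, -2.71, 0.001]
contact_force: [1.0, -0.3, -0.8]
grip_width: 0.0272
gripper_force: 49.7
```

```bash
python3 - <<'E'
from h import *
plan((.549,.211,.2),77)
E
```

```text
t 6.675 tcp [ 0.5259 -0.0061  0.197 ] yawy 29.34 shift [ 0.712  0.506 -0.012] turn [-0.001 -0.001 -0.53 ] j7 0.228 w 0.0272 49.74
```

>>> apply_moves([
  [0.15,0.11,0,0,0,-0.11],
  [0.3,0.22,0.1,0,0,-0.22],
  [0.45,0.33,0.2,0,0,-0.33],
  [0.6,0.43,0.3,0,0,-0.43],
  [0.71,0.505,0.4,0,0,-0.53],
])

```text
clock: 7.3
tcp_pos: [0.5498, 0.2111, 0.0962]
orientation: [-0.352, -3.12, -0.001]
contact_force: [0.6, -0.1, -0.9]
grip_width: 0.0274
gripper_force: 49.7
```

>>> apply_moves([
  [0,0,0,0,0,0],
  [0,0,0,0,0,0],
])

```text
clock: 7.55
tcp_pos: [0.5505, 0.208, 0.0974]
orientation: [-0.365, -3.119, 0.002]
contact_force: [0.4, 0.0, -0.7]
grip_width: 0.0273
gripper_force: 49.7
```

```bash
python3 - <<'E'
from h import *
plan((.549,.211,.0105),77)
p=r.grab_frame("wrist");save(p,"w3.png")
print(w(p,(256,100),.02))
p=r.grab_frame("top");save(p,"t3.png")
m=cv2.cvtColor(p["pixels"],cv2.COLOR_RGB2HSV)
a=cv2.imread("pics/w3.png");b=cv2.imread("pics/t3.png")[100:300,60:320];b=cv2.resize(b,(499,384))
cv2.imwrite("pics/c3.png",cv2.resize(cv2.hconcat([a,b]),(800,304)))
E
```

```text
t 7.55 tcp [0.5505 0.208  0.0974] yawy 76.66 shift [0.008 0.011 0.348] turn [-0.001 -0.001 -0.004] j7 0.48 w 0.0273 49.74
[0.47069789 0.22646021 0.02      ]
```

View pics/c3.png

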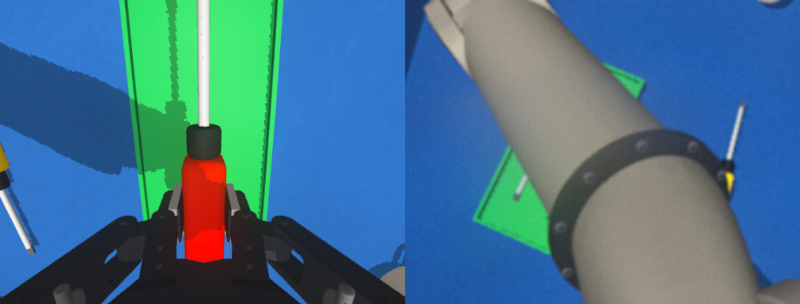

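Left half: the tool (col 204) is centred between the tray edges (125 and 283) and parallel to them, with the blade toward the robot. I'll lower it.

>>> apply_moves([
  [0,0.01,0.1,0,0,0],
  [0,0.01,0.2,0,0,0],
  [0,0.01,0.28,0,0,0],
  [0,0.01,0.32,0,0,0],
  [0,0.01,0.335,0,0,0],
])

```text
clock: 8.28
tcp_pos: [0.5517, 0.2112, 0.0144]
orientation: [-0.363, -3.12, 0.0]
contact_force: [0.1, 0.5, -0.2]
grip_width: 0.027
gripper_force: 49.8
```

>>> apply_moves([
  [0,0,0.006,0,0,0],
  [0,0,0.012,0,0,0],
  [0,0,0.015,0,0,0],
  [0,0,0.015,0,0,0],
])

```text
clock: 8.78
tcp_pos: [0.5516, 0.2115, 0.011]
orientation: [0.362, 3.12, 0.0]
contact_force: [0.3, 0.3, -1.9]
grip_width: 0.027
gripper_force: 49.8
```

>>> apply_moves([
  [0,0,0.004,0,0,0],
  [0,0,0.007,0,0,0],
  [0,0,0.007,0,0,0],
])

```text
clock: 9.15
tcp_pos: [0.5516, 0.2114, 0.0092]
orientation: [0.362, 3.121, -0.0]
contact_force: [-0.4, 0.2, 1.9]
grip_width: 0.0267
gripper_force: 50.2
```

>>> apply_moves([
  [0,0,0,0,0,0],
  [0,0,0,0,0,0],
  [0,0,0,0,0,0],
  [0,0,0,0,0,0],
], claw=0.65)

```text
clock: 9.65
tcp_pos: [0.5515, 0.2114, 0.009]
orientation: [-0.362, -3.121, -0.0]
contact_force: [-0.1, 0.3, -0.4]
grip_width: 0.0555
gripper_force: 0.0
```

>>> apply_moves([
  [0,0,-0.1,0,0,0],
  [0,0,-0.25,0,0,0],
  [0,0,-0.4,0,0,0],
  [0,0,-0.6,0,0,0],
  [0,0,-0.6,0,0,0],
])

```text
clock: 10.28
tcp_pos: [0.5538, 0.213, 0.1632]
orientation: [0.362, 3.114, 0.006]
contact_force: [0.2, -0.7, -0.8]
grip_width: 0.0553
gripper_force: 0.0
```

```bash
python3 - <<'E'
from h import *
plan((.549,.211,.2),77)
p=r.grab_frame("wrist");save(p,"w4.png")
c=np.array([.5028,.221]);a=np.radians(-12.85);B=np.array([[np.cos(a),np.sin(a)],[-np.sin(a),np.cos(a)]])
for t in("red_grip","red_tip"):
    for d in r.landmark_of(p,t)[:2]: print(t,d["conf"],d["point"],B@(w(p,d["point"],.019)[:2]-c))
E
```

```text
t 10.275 tcp [0.5538 0.213  0.1632] yawy 76.75 shift [ 0.016 -0.012 -0.147] turn [ 0.003  0.004 -0.003] j7 0.53 w 0.0553 0.0
red_grip 0.84 [42.1, 347.1] [ 0.28728088 -0.29501805]
red_grip 0.69 [256.2, 181.0] [0.05233979 0.00358056]
red_tip 0.68 [254.8, 24.9] [-0.09778211  0.00357458]
```

View pics/w4.png

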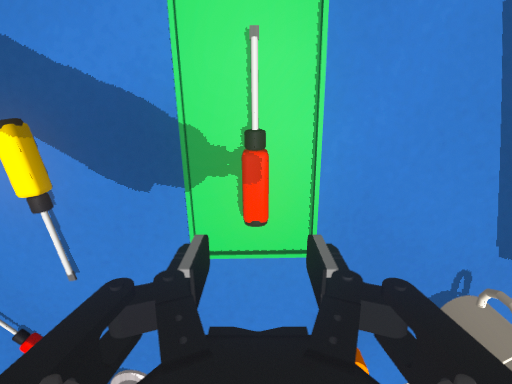

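The screwdriver lies in the tray, centred and straight, with its tip at (254,25) toward the robot and its butt at (256,224), inside the far wall (row 252). The gripper is clear, so I'm handing in.

```bash
python3 -c "
from bench import r
print(r.hand_in())"
```

```text
the job is handed in; nothing more can be done
None
```

The red screwdriver now lies in the green tray, straight and inside the walls, with its handle at the far end and its blade towards the robot. The arm never went near the yellow one except to pass above it, and the job is handed in; the hand-in reported no verdict.

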